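# Stand the gel caster on the levelling plate and fit its comb

## Robot

A 7-joint arm with a two-finger parallel gripper is mounted at the origin on the work surface. World frame = base frame: x ahead of the robot, y to its left, z up, the work surface at z = 0. Lengths are in mm, angles in rad, forces in N, time in s.
With the tool pointing down it reaches from about 425 to 1025 mm from the base axis. Payload 9.4 kg.
Tool frame: the origin (TCP) lies on the centre line of the jaws, within the pads' length; the fingertips stand 19 mm ahead of it and the grasp point (between the pads) is the TCP; z points along the fingers, y is the line along which they close (so a half turn about z gives the same grasp; the last joint's range is limited). The gripper opens to 93 mm and grips with 3 to 60 N. Pads are 15 mm wide; open, the fingers measure 128 mm over their backs; the gripper's body (75 mm by 188 mm) begins 65 mm behind the grasp point.
Start: joints at [1.061, 0.599, -0.003, 1.599, 0.002, 0.943, -0.08], TCP at [304.066, -658.155, 237.618] pointing down, gripper open.
Joint ranges: [-2.57, 2.57], [-0.35, 1.97], [-1.29, 1.29], [0.11, 2.56], [-1.05, 4.19], [0.11, 1.86], [-2.63, 2.63]. Speed limits (rad/s): [2.22, 2.22, 3.01, 3.01, 3.14, 3.14, 3.14].

## Interface

Orientations are given as [roll, pitch, yaw] about the fixed x, y, z axes, in that order (R = Rz(yaw) Ry(pitch) Rx(roll)).
In Python, from plant import r gives the robot as it stands. The module is installed in compiled form; this text tells all that it offers.
- The arm moves only by the tool play_rows, never from a script. Its argument "commands" is a list of rows, each an object with "twist": the turn, a rotation vector about the tool's x, y, z in degrees, a list of three; "translation": the shift along the tool's x, y, z in cm, a list of three; "fingers": the opening in per cent of the stroke, from 0 (shut) to 100 (fully open). A call has 1 to 10 rows; each row is the pose to reach, as a shift and turn from the pose commanded when the call began, along the tool's axes at that moment; what a row does not reach only later rows make up. A row lasts 1/12 s, in which the tool goes at most 41.7 mm and 7.16 degrees, less where a joint would pass 70% of its speed; a pose out of reach is approached as far as the arm can. A call with a gripper value outside its range is refused whole. The fingers move at their own pace and stop on an object; the grip force is fixed at half the most. Time passes only in rows, so rows that repeat a pose let the fingers close. It gives the time, the measured TCP pose, the force, the opening and the grip force at its end, in the units of the state.
- r.sense(): the state, without advancing time (a new reading comes with each control period).
- r.grab_frame(name): name is "scene" or "top"; returns the picture (400x640x3 uint8, red, green, blue); there is no depth.
- r.calibration(name): a dict with "vertical_fov" (degrees; the focal length in pixels is half the picture's height over the tangent of half this angle, whatever the lens; pixels are square), "cx", "cy" (the principal point, pixels), "extrinsics" (4x4, takes a point from world to camera coordinates). Camera axes: x right, y down, z forward; pixel columns grow to the right and rows downward; lengths in mm; the calibration is good to about 2 mm. A picture is of the moment at which its call begins. calibration takes no time and is no camera call.
- r.job_done(): hands the job in; it is judged then, once.
The state is a dict: "time_s": time; "joints": joint angles; "dq": joint speeds; "joint_torque": joint torques, N m; "position": TCP position; "tcp_rot": TCP orientation; "ft_force": force on the tool from outside, world axes, zero at the start; "moment": the same for the moment, N m; "finger_gap": finger opening in mm; "finger_force": force on a finger pad.
Only numpy, scipy, OpenCV 4.12 (cv2) and the standard library are available. Lean on these libraries where they do the work, as an engineer would, in place of code of your own. Each camera call takes 0.05 s, during which the arm holds its last target. There are 200 camera calls.

## Task

The gel caster lies on its back beside the levelling plate, too wide to grip: push it up to the plate and tip it over the plate's edge, without lifting it, so that it stands on its foot with the comb gap upward, then push it on until it stands wholly on the plate. Take the wide comb (the longer of the two in the comb rack) and put it into the gap, fully down until its bar rests on the caster, and let go. Leave the narrow comb in the rack and disturb nothing else.

Things in the scene. Friction and masses are not known exactly. Their poses are not given: they have to be found in the camera images.
- plate: levelling plate, fixed: aluminium with a black rubber face, 250 mm along its x, 220 mm along its y, top face 16 mm above the bench; a bubble level (22 mm wide, 6 mm high) at its corner x -108, y -92 mm. Origin: centre of its underside, at bench height. The caster lies off its edge at x = +125 mm: tip it over that edge, towards the plate's -x.
- caster_mid (a point): centre of the gel caster, a stiff pale acrylic block: 140 mm along y, 140 mm along z (back to front cover), 90 mm along x (foot to gap face); 0.7 to 1 kg, centre of mass within 5 mm of this point. At the start it lies on its back, z up, 140 mm tall, its -x face (the foot) towards the plate's edge, 20 to 50 mm off. Tipped right, its x axis points up and it is 90 mm tall.
- slot (a point): centre of the mouth of the caster's comb gap, in its +x face (turned away from the plate at the start), 45 mm from its back; axes as the caster's. The gap is 104 mm long (y), 8 mm wide (z), 60 mm deep towards -x, lips chamfered 3 mm.
- foot_a (a point): corner of the caster's foot (-x face) at its back, +y side: x -45, y +70, z -70 mm from the caster's centre. Pushed high up while clear of the plate, the caster topples too early: push it near the bench until the foot meets the plate's edge, then push high.
- foot_b (a point): corner of the caster's foot at its back, -y side
- foot_c (a point): corner of the caster's foot at its front cover, +y side: x -45, y +70, z +70 mm from the centre. The front cover (+z face) carries four screws 9 mm high and a filling port 14 mm high.
- foot_d (a point): corner of the caster's foot at its front cover, -y side
- wide_comb_mid (a point): centre of the wide comb, which stands teeth down in the rack: white, bar 130 mm long (y), 14 mm thick (x), 26 mm high; under it a toothed blade 98 mm long, 4 mm thick, 34 mm deep. 30 mm from this point to the teeth's ends and to the bar's top; the bar's underside is 4 mm above it, so fully down it lies 4 mm inside the gap's mouth. z up; 60 g; either way round is right.
- narrow_comb_mid (a point): narrow comb, bar only 84 mm long, otherwise alike, in the rack's other place; leave it there. Centre, half-way up.
- comb_rack: grey comb rack, fixed, 120 mm (x) by 110 mm (y): two slotted cheeks, 46 mm high, 15 mm thick, at y = -27.5 and +27.5 mm, open between them down to a floor at 8 mm. Combs stand at x = -32 and +32 mm, bars along y, undersides of the bars 46 mm above the bench. Origin: centre of its underside.
- spray_bottle: white spray bottle with a blue head, 76 mm wide, 186 mm high, near the far edge of the bench. A bystander: leave it alone. Origin: centre of its underside.
- mortar: white ceramic mortar bowl, 116 mm wide, 62 mm high, its pestle leaning in it to 115 mm. A bystander: leave it alone. Origin: centre of its underside.
- reagent_bottle: amber reagent bottle with a black cap, 72 mm wide, 150 mm high. A bystander: leave it alone. Origin: centre of its underside.
- beaker: glass beaker, 72 mm wide, 85 mm high, on the robot's side of the levelling plate. A bystander: leave it alone. Origin: centre of its underside.
- tube_rack: green rack of small white tubes, 90 x 200 mm, 46 mm high with the tubes. A bystander: leave it alone. Origin: centre of its underside.
Things that resemble listed ones, but are neither listed nor needed, are in the scene too. Leave any orange or pink look-alike of the part that bears wide_comb_mid alone.

How it is judged (in metres and radians):
On the way:
1. the caster stands on its foot, gap upward, wholly on the levelling plate (angle between caster_mid's own x axis and vertical below 0.06 rad and x of foot_a in the frame of plate between -0.127 and 0.127 m and y of foot_a in the frame of plate between -0.112 and 0.112 m and x of foot_b in the frame of plate between -0.127 and 0.127 m and y of foot_b in the frame of plate between -0.112 and 0.112 m and x of foot_c in the frame of plate between -0.127 and 0.127 m and y of foot_c in the frame of plate between -0.112 and 0.112 m and x of foot_d in the frame of plate between -0.127 and 0.127 m and y of foot_d in the frame of plate between -0.112 and 0.112 m), for 0.2 s.
At the end, for the whole second after the job is handed in: The caster stands on its foot (within 0.06 rad), gap up, all four foot corners on the plate (2 mm overhang allowed); the wide comb is upright in its gap, its bar within 3 mm of resting on the caster, and released; the narrow comb is still in the rack (within 15 mm) (all of step 1 and x of wide_comb_mid in the frame of slot between -0.008 and -0.001 m and z of wide_comb_mid in the frame of slot between -0.004 and 0.004 m and y of wide_comb_mid in the frame of slot between -0.006 and 0.006 m and angle between wide_comb_mid's own z axis and vertical below 0.07 rad and angle between the y axis of wide_comb_mid and the y axis of slot, either way round below 0.07 rad and distance of narrow_comb_mid from where it was at the start of the episode below 0.015 m); the robot touches nothing.
It fails at once if the caster is lifted off the bench (its centre above 140 mm) instead of tipped (height (world z) of caster_mid above 0.14 m).
It fails at once if the caster goes over the wrong way, gap downward (angle between caster_mid's own x axis and vertical above 2.6 rad).
It fails at once if the narrow comb is taken out of the rack or knocked (25 mm) (distance of narrow_comb_mid from where it was at the start of the episode above 0.025 m).
It fails at once if a bystander is pushed more than 30 mm or knocked over (distance of any of spray_bottle, mortar, reagent_bottle, beaker, tube_rack from where it was at the start of the episode above 0.03 m or angle between any of spray_bottle, mortar, reagent_bottle, beaker, tube_rack's own z axis and vertical above 0.5 rad).
It also fails if it takes over 72 s, if anything falls off the work surface, if the arm or the gripper's body presses on something with over 40 N, if the wrist force passes 120 N, or if a joint passes its speed limit or range.

## Working session

There is one attempt and no reset: what is moved stays moved. The work goes in short steps, Python scripts to look and compute and a tool call to move; the robot and the scene stay as the last step left them, time stands still between calls to the robot, and variables do not carry over. Pictures are saved under pics/ and viewed, at most 10 in all, crops included, and the job is handed in when it is done.

Besides the shell and the picture viewer there is one more tool, called after "Emit:" as name(argument=value, ...) on one line, values as JSON. play_rows: Moves the arm, as the interface text tells. Its arguments: {"type":"object","properties":{"commands":{"type":"array","items":{"type":"object","properties":{"twist":{"type":"array","items":{"type":"number"}},"translation":{"type":"array","items":{"type":"number"}},"fingers":{"type":"number"}}}}},"required":["commands"]}

```bash
mkdir -p pics
python3 - <<'E'
from plant import r
import cv2
for n in("scene","top"):
    cv2.imwrite(f"pics/{n}0.png",r.grab_frame(n)[:,:,::-1]); c=r.calibration(n); print(n,c)
s=r.sense(); print(s)
E
```

```text
scene {'vertical_fov': 45.645195574170515, 'cx': 318.96068948345896, 'cy': 203.09293292554793, 'extrinsics': array([[ 7.13915673e-01,  7.00231683e-01,  3.53044325e-05,
        -3.23074369e+02],
       [ 4.56669344e-01, -4.65555395e-01, -7.58097147e-01,
        -1.57290480e+02],
       [-5.30827205e-01,  5.41233558e-01, -6.52141636e-01,
         1.66420081e+03],
       [ 0.00000000e+00,  0.00000000e+00,  0.00000000e+00,
         1.00000000e+00]])}
top {'vertical_fov': 50.17388149199692, 'cx': 326.2278327321743, 'cy': 196.80066942779297, 'extrinsics': array([[-9.69939055e-03, -9.99951660e-01,  1.61237968e-03,
        -1.23893120e+01],
       [-9.95806821e-01,  9.51247658e-03, -9.09850966e-02,
         4.96074258e+02],
       [ 9.09653607e-02, -2.48811867e-03, -9.95850949e-01,
         1.11146352e+03],
       [ 0.00000000e+00,  0.00000000e+00,  0.00000000e+00,
         1.00000000e+00]])}
{'time_s': 0.1, 'joints': array([ 1.06130423,  0.60002017, -0.00254218,  1.60002377,  0.00176709,
        0.94290776, -0.07977639]), 'dq': array([ 0.00083126, -0.0021732 ,  0.00109981, -0.00052238,  0.00354346,
       -0.00096648,  0.00051256]), 'joint_torque': array([ 4.39602532e-03, -7.66553879e+01,  1.50153648e+00, -2.52939677e+01,
       -5.23595279e-02,  1.36429400e-02,  6.26880274e-05]), 'position': array([ 303.90005947, -657.79271134,  236.87366897]), 'tcp_rot': array([-3.14023964e+00,  1.01326904e-04,  4.32853908e-01]), 'ft_force': array([-1.01362512, -0.06019308,  0.88850064]), 'moment': array([ 0.02544023, -0.03462168,  0.03624274]), 'finger_force': 0.0, 'finger_gap': 92.97844065980586}
```

View pics/scene0.png

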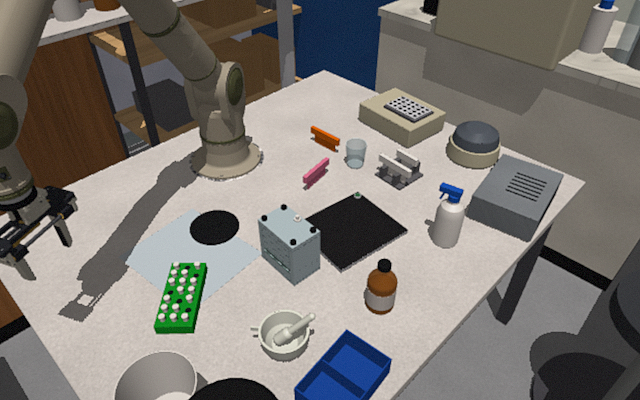

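View pics/top0.png

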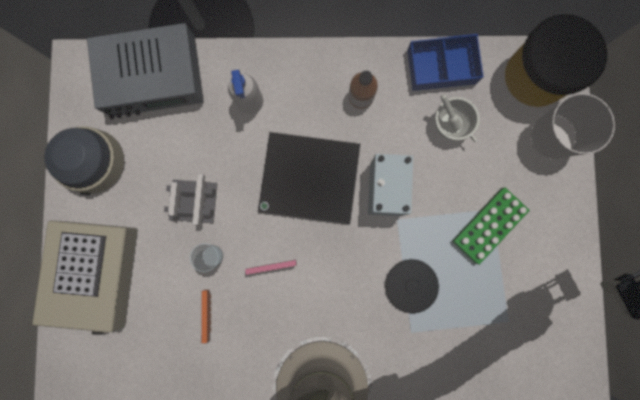

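```bash
cat > h.py <<'E'
import numpy as np, cv2
from plant import r
from scipy.spatial.transform import Rotation as Ro
def cal(n):
    c=r.calibration(n); f=200/np.tan(np.radians(c["vertical_fov"]/2)); return f,c["cx"],c["cy"],np.array(c["extrinsics"])
def ray(n,p):
    f,cx,cy,E=cal(n); R,t=E[:3,:3],E[:3,3]
    return -R.T@t, R.T@np.array([(p[0]-cx)/f,(p[1]-cy)/f,1])
def plane(n,p,z):
    C,d=ray(n,p); return (C+d*(z-C[2])/d[2])[:2]
def proj(n,P):
    f,cx,cy,E=cal(n); q=E[:3,:3]@np.array(P)+E[:3,3]; return np.array([f*q[0]/q[2]+cx,f*q[1]/q[2]+cy])
def move(pos,R):   # target -> tool-frame shift (cm), twist (deg)
    s=r.sense(); R0=Ro.from_euler("xyz",s["tcp_rot"])
    print("t",round(s["time_s"],2),"trans cm",np.round(R0.inv().apply(np.array(pos)-s["position"])/10,2),"twist",np.round((R0.inv()*R).as_rotvec(degrees=True),1))
E
python3 - <<'E'
from h import *
im=cv2.imread("pics/top0.png"); 
cv2.imwrite("pics/c1.png",cv2.resize(im[110:250,155:425],None,fx=2.96,fy=2.96,interpolation=cv2.INTER_CUBIC))
hsv=cv2.cvtColor(im,cv2.COLOR_BGR2HSV)
for p in [(391,185),(385,200),(418,185),(310,178),(199,190),(172,198),(185,198),(440,230),(375,150)]: print(p,im[p[1],p[0]],hsv[p[1],p[0]])
def rect(m,z,box,n="top"):
    M=np.zeros_like(m); x0,y0,x1,y1=box; M[y0:y1,x0:x1]=m[y0:y1,x0:x1]
    c=max(cv2.findContours(M,0,1)[0],key=cv2.contourArea); b=cv2.minAreaRect(c); P=cv2.boxPoints(b)
    print(cv2.contourArea(c),b); Q=np.array([plane(n,p,z) for p in P]); print(Q.round(1),Q.mean(0).round(1),"sides",np.linalg.norm(Q-np.roll(Q,-1,0),axis=1).round(1),"ang",np.degrees(np.arctan2(*(Q[1]-Q[0])[::-1])).round(1))
v=hsv[:,:,2]
print("plate");rect((v<70).astype(np.uint8),16,(250,125,366,228))
print("caster");rect(((hsv[:,:,0]>80)&(hsv[:,:,0]<115)&(hsv[:,:,1]>20)).astype(np.uint8),140,(364,145,420,212))
E
```

```text
(391, 185) [167 166 156] [ 93  17 167]
(385, 200) [164 164 154] [ 90  16 164]
(418, 185) [150 151 158] [  4  13 158]
(310, 178) [44 46 46] [30 11 46]
(199, 190) [166 170 175] [ 13  13 175]
(172, 198) [169 172 179] [  9  14 179]
(185, 198) [92 91 91] [120   3  92]
(440, 230) [172 169 161] [ 98  16 172]
(375, 150) [152 154 161] [  7  14 161]
plate
6898.0 ((308.70074462890625, 177.96096801757812), (90.79610443115234, 79.58670806884766), 7.431407928466797)
[[ 458.9  163.3]
 [ 672.4  136.5]
 [ 637.9 -106.7]
 [ 425.3  -75.8]] [548.6  29.3] sides [215.3 245.6 214.8 241.5] ang -7.2
caster
0.0 ((376.0, 211.0), (0.0, 0.0), 0.0)
[[ 450.3 -134.6]
 [ 450.3 -134.6]
 [ 450.3 -134.6]
 [ 450.3 -134.6]] [ 450.3 -134.6] sides [0. 0. 0. 0.] ang 0.0
```

View pics/c1.png

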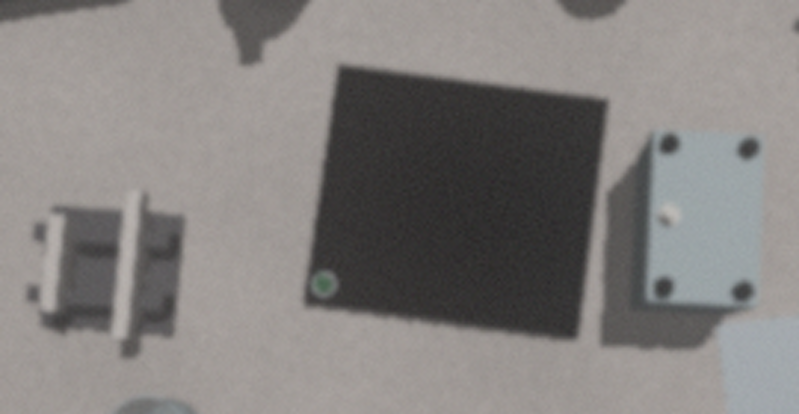

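```bash
cat >> h.py <<'E'
def rect(m,z,box,n="top"):
    M=np.zeros(m.shape,np.uint8); x0,y0,x1,y1=box; M[y0:y1,x0:x1]=m[y0:y1,x0:x1]
    c=max(cv2.findContours(M,0,1)[0],key=cv2.contourArea); (u,v),(w,h),a=cv2.minAreaRect(c); P=cv2.boxPoints(((u,v),(w+1,h+1),a))
    Q=np.array([plane(n,p,z) for p in P]); s=np.linalg.norm(Q-np.roll(Q,-1,0),axis=1); e=Q[1]-Q[0] if s[0]>s[1] else Q[2]-Q[1]
    print(P.round(1).tolist(),"centre",Q.mean(0).round(1),"sides",s.round(1),"long-axis ang",np.degrees(np.arctan(e[1]/e[0])).round(1))
    return Q
E
python3 - <<'E'
from h import *
im=cv2.imread("pics/top0.png"); v=im.max(2)
cr=np.array([[655,130],[763,137],[757,307],[645,302]])/2.96+[155,110]
Q=np.array([plane("top",p,140) for p in cr]);print("caster",Q.round(0),Q.mean(0))
g=cv2.GaussianBlur(im,(0,0),1).astype(int); m=(g[:,:,0]-g[:,:,2]>4)
print("caster mask");rect(m,140,(366,145,425,212))
print("wide");rect(v>150,72,(192,172,206,228));rect(v>150,72,(192,180,206,222))
print("narrow");rect(v>150,72,(165,172,181,228))
for b in [(192,172,206,228)]:
    pass
for y in (178,190,200,210,220): print(v[y,188:212])
E
```

```text
caster [[ 587. -138.]
 [ 581. -226.]
 [ 443. -217.]
 [ 448. -127.]] [ 514.81445492 -176.91613071]
caster mask
[[370.29998779296875, 211.39999389648438], [373.20001220703125, 153.3000030517578], [413.1000061035156, 155.3000030517578], [410.20001220703125, 213.39999389648438]] centre [ 516.4 -173.5] sides [139.9  95.9 139.9  94.7] long-axis ang -4.0
wide
[[191.5, 227.5], [191.5, 171.5], [205.5, 171.5], [205.5, 227.5]] centre [488.1 306.9] sides [142.6  35.7 142.6  35.3] long-axis ang 1.1
[[192.3000030517578, 221.39999389648438], [195.60000610351562, 179.10000610351562], [202.0, 179.60000610351562], [198.6999969482422, 221.89999389648438]] centre [485.3 310.3] sides [107.9  16.4 107.9  16.3] long-axis ang -3.3
narrow
[[164.5, 171.5], [180.5, 171.5], [180.5, 214.5], [164.5, 214.5]] centre [505.1 373.2] sides [ 40.8 109.8  40.4 109.8] long-axis ang 1.2
[158 161 157 161 161 165 160 162 166 168 176 180 177 162 137 117 120 140
 157 163 163 161 163 161]
[ 90  94  93  95  96  92 106 135 160 176 180 175 160 128 103 100  93  96
  91  93  95  93  94  89]
[ 94  94  95  95  95 105 133 161 176 179 177 158 130 103  91  88  82  87
  90  99  96  94  95  92]
[ 93  93  93  96 105 134 164 178 178 176 160 129 106  95  94  93  96  96
  94  97  95  91  81  77]
[ 97  94  97 105 131 162 175 180 174 161 132 105  94  83  78  87  91  95
  92  93  93  91  92  94]
```

```bash
cat >> h.py <<'E'
PC=np.array([548.6,29.3]); PA=np.radians(-7.2)
PX=np.array([np.sin(PA),-np.cos(PA)]); PY=np.array([np.cos(PA),np.sin(PA)])
def P2W(x,y,z): return np.r_[PC+x*PX+y*PY,z]
def W2P(p): d=np.array(p[:2])-PC; return np.array([d@PX,d@PY])
def pushR(tilt,flip=1):
    t=np.radians(tilt); y=np.r_[PY,0]*flip; z=np.r_[-PX*np.sin(t),-np.cos(t)]; return Ro.from_matrix(np.c_[np.cross(y,z),y,z])
E
python3 - <<'E'
from h import *
for n,p,z in [("mortar",(457,118),62),("tube",(490,225),46),("tube end",(525,205),46),("beaker",(207,259),85),("reagent",(363,85),150),("spray",(240,80),186)]: print(n,plane("top",p,z).round(0))
t=P2W(297,-8,200); print(t); move(t,pushR(40))
t=P2W(297,-8,30); print(t); move(t,pushR(40))
E
```

```text
mortar [ 695. -360.]
tube [ 417. -440.]
tube end [ 467. -533.]
beaker [339. 279.]
reagent [ 754. -108.]
spray [756. 181.]
[ 503.43911202 -264.35540042  200.        ]
t 0.1 trans cm [ 34.62 -27.34   3.72] twist [ 20.1  36.4 -55.6]
[ 503.43911202 -264.35540042   30.        ]
t 0.1 trans cm [ 34.62 -27.32  20.72] twist [ 20.1  36.4 -55.6]
```

Emit:
play_rows(commands=[{"translation": [34.6,-27.3,3.7],"twist": [20.1,36.4,-55.6],"fingers": 100},{"translation": [34.6,-27.3,3.7],"twist": [20.1,36.4,-55.6],"fingers": 100},{"translation": [34.6,-27.3,3.7],"twist": [20.1,36.4,-55.6],"fingers": 100},{"translation": [34.6,-27.3,3.7],"twist": [20.1,36.4,-55.6],"fingers": 100},{"translation": [34.6,-27.3,3.7],"twist": [20.1,36.4,-55.6],"fingers": 100},{"translation": [34.6,-27.3,3.7],"twist": [20.1,36.4,-55.6],"fingers": 100},{"translation": [34.6,-27.3,3.7],"twist": [20.1,36.4,-55.6],"fingers": 100},{"translation": [34.6,-27.3,3.7],"twist": [20.1,36.4,-55.6],"fingers": 100},{"translation": [34.6,-27.3,3.7],"twist": [20.1,36.4,-55.6],"fingers": 100},{"translation": [34.6,-27.3,3.7],"twist": [20.1,36.4,-55.6],"fingers": 100}])

```text
time_s: 0.93
position: [492.1, -287.4, 202.0]
tcp_rot: [3.138, -0.7, 1.45]
ft_force: [0.2, 0.2, -0.5]
finger_gap: 92.9
finger_force: 0.0
```

Run:
```python
from h import *
move(P2W(297,-8,200),pushR(40)); move(P2W(297,-8,30),pushR(40))
```

```text
t 0.93 trans cm [1.72 0.84 1.72] twist [-0.  -0.1  0.2]
t 0.93 trans cm [-9.22  0.8  14.73] twist [-0.  -0.1  0.2]
```

Emit:
play_rows(commands=[{"translation": [-9.2,0.8,14.7],"fingers": 100},{"translation": [-9.2,0.8,14.7],"fingers": 100},{"translation": [-9.2,0.8,14.7],"fingers": 100},{"translation": [-9.2,0.8,14.7],"fingers": 100},{"translation": [-9.2,0.8,14.7],"fingers": 100},{"translation": [-9.2,0.8,14.7],"fingers": 100}])

```text
schema error: expected keys twist, translation, fingers
```

Run:
```python
from h import *
s=r.sense();print(s["position"],s["tcp_rot"],W2P(s["position"]),s["ft_force"])
move(P2W(260,-8,30),pushR(40)); move(P2W(240,-8,30),pushR(40));move(P2W(230,-8,30),pushR(40))
cv2.imwrite("pics/s1.png",r.grab_frame("scene")[150:320,150:430,::-1].repeat(2,0).repeat(2,1))
```

```text
[ 492.14197879 -287.39587071  202.03236337] [ 3.13831656 -0.69954252  1.45030933] [321.27469554 -16.32031532] [ 0.17324085  0.22300689 -0.53095525]
t 0.93 trans cm [-6.39  0.81 17.11] twist [-0.  -0.1  0.2]
t 0.93 trans cm [-4.86  0.81 18.4 ] twist [-0.  -0.1  0.2]
t 0.93 trans cm [-4.1   0.82 19.04] twist [-0.  -0.1  0.2]
```

View pics/s1.png

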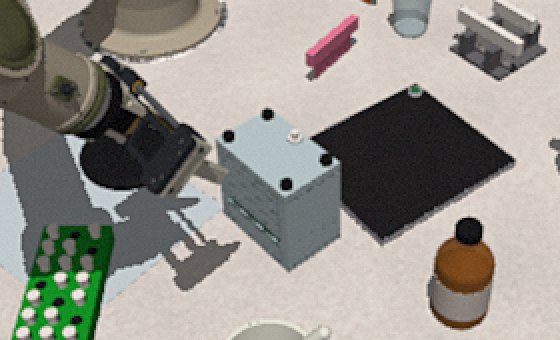

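Emit:
play_rows(commands=[{"translation": [-9.2,0.8,14.7],"twist": [0,0,0],"fingers": 100},{"translation": [-9.2,0.8,14.7],"twist": [0,0,0],"fingers": 100},{"translation": [-9.2,0.8,14.7],"twist": [0,0,0],"fingers": 100},{"translation": [-9.2,0.8,14.7],"twist": [0,0,0],"fingers": 100},{"translation": [-9.2,0.8,14.7],"twist": [0,0,0],"fingers": 100},{"translation": [-9.2,0.8,14.7],"twist": [0,0,0],"fingers": 100}])

```text
time_s: 1.48
position: [502.1, -264.3, 29.0]
tcp_rot: [-3.138, -0.7, 1.443]
ft_force: [0.4, 0.2, 0.0]
finger_gap: 93.4
finger_force: 0.0
```

Run:
```python
from h import *
s=r.sense();print(s["position"],s["tcp_rot"],W2P(s["position"]),s["ft_force"])
move(P2W(270,-8,30),pushR(40)); move(P2W(250,-8,30),pushR(40));move(P2W(230,-8,30),pushR(40))
```

```text
[ 502.05997932 -264.29606872   28.99010881] [-3.13772405 -0.6995306   1.44338046] [297.11398731  -9.37569407] [0.44409969 0.19982519 0.03166681]
t 1.48 trans cm [2.14 0.14 1.67] twist [-0.2 -0.1 -0.1]
t 1.48 trans cm [3.67 0.14 2.96] twist [-0.2 -0.1 -0.1]
t 1.48 trans cm [5.2  0.14 4.24] twist [-0.2 -0.1 -0.1]
```

Emit:
play_rows(commands=[{"translation": [0.38,0,0.32],"twist": [0,0,0],"fingers": 100},{"translation": [0.77,0,0.64],"twist": [0,0,0],"fingers": 100},{"translation": [1.15,0,0.96],"twist": [0,0,0],"fingers": 100},{"translation": [1.53,0,1.28],"twist": [0,0,0],"fingers": 100},{"translation": [1.91,0,1.61],"twist": [0,0,0],"fingers": 100},{"translation": [2.3,0,1.93],"twist": [0,0,0],"fingers": 100},{"translation": [2.68,0,2.25],"twist": [0,0,0],"fingers": 100},{"translation": [3.06,0,2.57],"twist": [0,0,0],"fingers": 100},{"translation": [3.45,0,2.89],"twist": [0,0,0],"fingers": 100},{"translation": [3.83,0,3.21],"twist": [0,0,0],"fingers": 100}])

```text
time_s: 2.32
position: [510.1, -218.1, 31.4]
tcp_rot: [3.137, -0.692, 1.446]
ft_force: [-1.5, -7.6, 5.9]
finger_gap: 93.2
finger_force: 4.2
```

Run:
```python
from h import *
s=r.sense();print(s["position"],W2P(s["position"]),s["ft_force"])
cv2.imwrite("pics/t2.png",r.grab_frame("top")[:,:,::-1])
im=cv2.imread("pics/t2.png");g=cv2.GaussianBlur(im,(0,0),1).astype(int); m=(g[:,:,0]-g[:,:,2]>4)
Q=rect(m,140,(345,145,425,212)); print([W2P(q).round(0) for q in Q])
```

```text
[ 510.14449859 -218.07061002   31.39933359] [250.23977121  -7.14850986] [-1.45914022 -7.60077175  5.8690659 ]
[[359.8999938964844, 209.6999969482422], [366.5, 149.8000030517578], [407.1000061035156, 154.3000030517578], [400.5, 214.1999969482422]] centre [ 519.8 -153.9] sides [145.2  98.1 145.1  96.8] long-axis ang -7.3
[array([137., -78.]), array([137.,  67.]), array([235.,  67.]), array([233., -78.])]
```

Emit:
play_rows(commands=[{"translation": [0.22,0,0.18],"twist": [0,0,0],"fingers": 100},{"translation": [0.43,0,0.36],"twist": [0,0,0],"fingers": 100},{"translation": [0.65,0,0.54],"twist": [0,0,0],"fingers": 100},{"translation": [0.86,0,0.72],"twist": [0,0,0],"fingers": 100},{"translation": [1.0,0,0.84],"twist": [0,0,0],"fingers": 100}])

```text
time_s: 2.78
position: [511.9, -205.0, 31.4]
tcp_rot: [3.137, -0.693, 1.446]
ft_force: [-1.2, -8.3, 4.8]
finger_gap: 93.1
finger_force: 4.2
```

Emit:
play_rows(commands=[{"translation": [0.12,0,0.1],"twist": [0,0,0],"fingers": 100},{"translation": [0.23,0,0.19],"twist": [0,0,0],"fingers": 100}])

```text
time_s: 2.95
position: [512.3, -202.2, 31.3]
tcp_rot: [3.137, -0.693, 1.446]
ft_force: [-1.7, -9.4, 5.4]
finger_gap: 93.3
finger_force: 4.3
```

Emit:
play_rows(commands=[{"translation": [0.12,0,0.1],"twist": [0,0,0],"fingers": 100},{"translation": [0.15,0,0.13],"twist": [0,0,0],"fingers": 100}])

```text
time_s: 3.12
position: [512.4, -201.4, 31.2]
tcp_rot: [3.137, -0.691, 1.445]
ft_force: [-3.8, -13.6, 9.9]
finger_gap: 93.1
finger_force: 7.3
```

Run:
```python
from h import *
for x,z in((255,60),(255,130),(236,130)): move(P2W(x,-8,z),pushR(40))
```

```text
t 3.12 trans cm [ 0.17 -0.09 -3.59] twist [ 0.3  0.4 -0. ]
t 3.12 trans cm [ 4.63 -0.06 -8.99] twist [ 0.3  0.4 -0. ]
t 3.12 trans cm [ 6.1  -0.07 -7.78] twist [ 0.3  0.4 -0. ]
```

Emit:
play_rows(commands=[{"translation": [0.17,-0.1,-3.6],"twist": [0,0,0],"fingers": 100},{"translation": [4.6,-0.1,-9.0],"twist": [0,0,0],"fingers": 100},{"translation": [4.6,-0.1,-9.0],"twist": [0,0,0],"fingers": 100},{"translation": [4.6,-0.1,-9.0],"twist": [0,0,0],"fingers": 100},{"translation": [6.1,-0.1,-7.8],"twist": [0,0,0],"fingers": 100},{"translation": [6.1,-0.1,-7.8],"twist": [0,0,0],"fingers": 100}])

```text
time_s: 3.62
position: [510.7, -198.9, 131.1]
tcp_rot: [3.138, -0.696, 1.45]
ft_force: [1.5, -1.8, 0.1]
finger_gap: 92.9
finger_force: 1.2
```

Emit:
play_rows(commands=[{"translation": [0.3,0,0.26],"twist": [0,0,0],"fingers": 100},{"translation": [0.61,0,0.51],"twist": [0,0,0],"fingers": 100},{"translation": [0.92,0,0.77],"twist": [0,0,0],"fingers": 100},{"translation": [1.23,0,1.03],"twist": [0,0,0],"fingers": 100},{"translation": [1.53,0,1.28],"twist": [0,0,0],"fingers": 100}])

```text
time_s: 4.03
position: [514.1, -185.1, 130.1]
tcp_rot: [3.136, -0.692, 1.444]
ft_force: [-2.0, -14.9, 14.8]
finger_gap: 92.9
finger_force: 8.1
```

Run:
```python
from h import *
s=r.sense();print(s["position"],W2P(s["position"]),s["ft_force"])
cv2.imwrite("pics/s2.png",r.grab_frame("scene")[150:320,150:430,::-1].repeat(2,0).repeat(2,1))
```

```text
[ 514.14225788 -185.1390052   130.06857777] [217.06678983  -7.30969861] [ -2.01884183 -14.9485182   14.83412303]
```

View pics/s2.png

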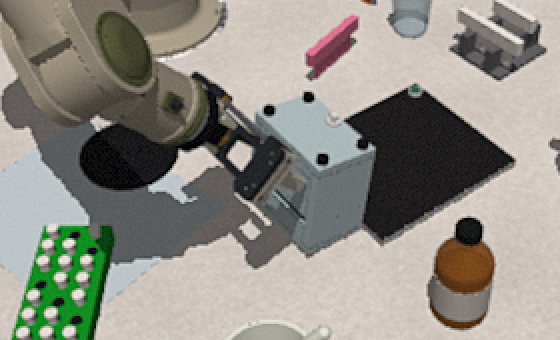

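Emit:
play_rows(commands=[{"translation": [0.38,0,0.32],"twist": [0,0,0],"fingers": 100},{"translation": [0.77,0,0.64],"twist": [0,0,0],"fingers": 100},{"translation": [1.15,0,0.96],"twist": [0,0,0],"fingers": 100},{"translation": [1.53,0,1.28],"twist": [0,0,0],"fingers": 100},{"translation": [1.91,0,1.61],"twist": [0,0,0],"fingers": 100},{"translation": [2.3,0,1.93],"twist": [0,0,0],"fingers": 100}])

```text
time_s: 4.58
position: [519.4, -154.3, 133.3]
tcp_rot: [3.133, -0.696, 1.446]
ft_force: [-10.2, -24.5, 61.0]
finger_gap: 93.0
finger_force: 25.5
```

Emit:
play_rows(commands=[{"translation": [0.38,0,0.32],"twist": [0,0,0],"fingers": 100},{"translation": [0.77,0,0.64],"twist": [0,0,0],"fingers": 100},{"translation": [1.15,0,0.96],"twist": [0,0,0],"fingers": 100}])

```text
time_s: 4.83
position: [521.9, -137.4, 134.3]
tcp_rot: [3.132, -0.698, 1.449]
ft_force: [-2.4, -12.3, 50.6]
finger_gap: 92.9
finger_force: 21.1
```

Run:
```python
from h import *
s=r.sense();print(s["position"],W2P(s["position"]),s["ft_force"])
cv2.imwrite("pics/s3.png",r.grab_frame("scene")[150:320,150:430,::-1].repeat(2,0).repeat(2,1))
```

```text
[ 521.93815282 -137.39309766  134.32411231] [168.72028832  -5.55942561] [ -2.43229475 -12.29478384  50.56720691]
```

View pics/s3.png

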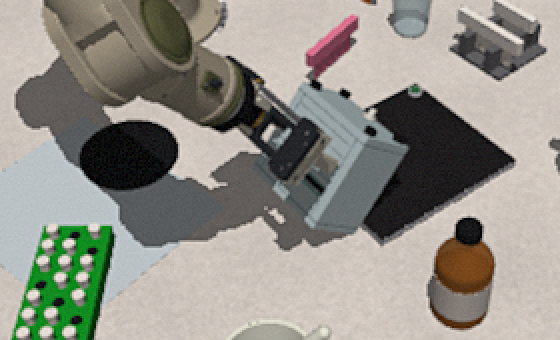

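Emit:
play_rows(commands=[{"translation": [0.44,0,0.1],"twist": [0,0,0],"fingers": 100},{"translation": [0.87,0,0.21],"twist": [0,0,0],"fingers": 100},{"translation": [1.31,0,0.31],"twist": [0,0,0],"fingers": 100}])

```text
time_s: 5.13
position: [519.8, -124.8, 135.7]
tcp_rot: [3.14, -0.696, 1.446]
ft_force: [-0.5, -0.2, -0.0]
finger_gap: 93.1
finger_force: 0.0
```

Emit:
play_rows(commands=[{"translation": [0.44,0,0.1],"twist": [0,0,0],"fingers": 100},{"translation": [0.87,0,0.21],"twist": [0,0,0],"fingers": 100}])

```text
time_s: 5.3
position: [520.3, -116.3, 139.4]
tcp_rot: [-3.142, -0.697, 1.446]
ft_force: [-0.2, -0.2, -0.0]
finger_gap: 92.8
finger_force: 0.0
```

Emit:
play_rows(commands=[{"translation": [0.4,0,0.2],"twist": [0,0,0],"fingers": 100},{"translation": [0.8,0,0.4],"twist": [0,0,0],"fingers": 100}])

```text
time_s: 5.47
position: [521.7, -107.6, 141.6]
tcp_rot: [3.141, -0.696, 1.446]
ft_force: [-0.7, -0.2, -0.3]
finger_gap: 93.2
finger_force: 0.0
```

Emit:
play_rows(commands=[{"translation": [-4.5,0,-9.0],"twist": [0,0,0],"fingers": 100},{"translation": [-4.5,0,-9.0],"twist": [0,0,0],"fingers": 100},{"translation": [-4.5,0,-9.0],"twist": [0,0,0],"fingers": 100},{"translation": [-4.5,0,-9.0],"twist": [0,0,0],"fingers": 100}])

```text
time_s: 5.8
position: [510.8, -204.4, 182.5]
tcp_rot: [3.138, -0.693, 1.442]
ft_force: [0.2, 0.4, -0.3]
finger_gap: 92.8
finger_force: 0.0
```

Run:
```python
from h import *
s=r.sense();print(s["position"],W2P(s["position"]),s["ft_force"])
a=r.grab_frame("top")[:,:,::-1];cv2.imwrite("pics/t4.png",a);b=r.grab_frame("scene")[150:320,150:430,::-1]
cv2.imwrite("pics/s4.png",np.vstack([cv2.resize(a[120:250,230:440],(560,347)),b.repeat(2,0).repeat(2,1)[:250]]))
```

```text
[ 510.75679679 -204.43495375  182.48432682] [236.63489486  -8.2500407 ] [ 0.22778552  0.37715847 -0.27516814]
```

View pics/s4.png

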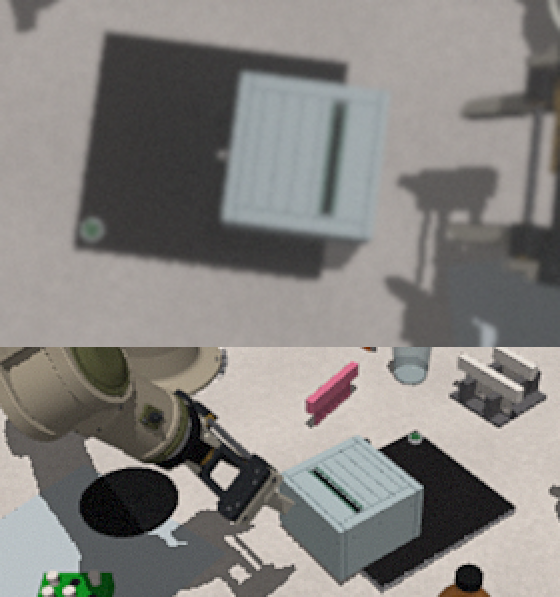

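```bash
cat >> h.py <<'E'
def caster(im,box=(280,140,385,215)):
    g=cv2.GaussianBlur(im,(0,0),1).astype(int); m=((g[:,:,0]-g[:,:,2]>4)&(g.max(2)>130)).astype(np.uint8); m=cv2.morphologyEx(m,cv2.MORPH_CLOSE,np.ones((9,9)))
    Q=rect(m,106,box); print("plate frame",[W2P(q).round(1).tolist() for q in Q],W2P(Q.mean(0)).round(1)); return Q
E
python3 - <<'E'
from h import *
caster(cv2.imread("pics/t4.png"))
for x,z in((205,200),(205,55),(185,55)): move(P2W(x,-8,z),pushR(0))
E
```

```text
[[312.20001220703125, 202.60000610351562], [319.5, 146.0], [376.3999938964844, 153.39999389648438], [369.0, 210.0]] centre [534.9 -61.9] sides [142.3 142.3 142.1 140.6] long-axis ang 81.9
plate frame [[20.8, -72.2], [22.3, 70.0], [164.5, 67.8], [161.3, -74.2]] [92.2 -2.2]
t 5.9 trans cm [3.22 0.14 0.33] twist [  0.1 -39.9  -0. ]
t 5.9 trans cm [-6.08  0.12 11.46] twist [  0.1 -39.9  -0. ]
t 5.9 trans cm [-4.55  0.12 12.74] twist [  0.1 -39.9  -0. ]
```

Emit:
play_rows(commands=[{"translation": [3.2,0.1,0.3],"twist": [0,-39.9,0],"fingers": 100},{"translation": [3.2,0.1,0.3],"twist": [0,-39.9,0],"fingers": 100},{"translation": [3.2,0.1,0.3],"twist": [0,-39.9,0],"fingers": 100},{"translation": [3.2,0.1,0.3],"twist": [0,-39.9,0],"fingers": 100},{"translation": [3.2,0.1,0.3],"twist": [0,-39.9,0],"fingers": 100},{"translation": [3.2,0.1,0.3],"twist": [0,-39.9,0],"fingers": 100},{"translation": [3.2,0.1,0.3],"twist": [0,-39.9,0],"fingers": 100}])

```text
time_s: 6.48
position: [515.4, -166.5, 200.4]
tcp_rot: [3.14, 0.002, 1.457]
ft_force: [0.2, 0.3, 0.2]
finger_gap: 92.9
finger_force: 0.0
```

Run:
```python
from h import *
for x,z in((195,60),(150,60),(103,60)): move(P2W(x,-2,z),pushR(0))
```

```text
t 6.48 trans cm [ 0.35  0.62 14.04] twist [0.1 0.1 0.7]
t 6.48 trans cm [ 4.85  0.67 14.04] twist [0.1 0.1 0.7]
t 6.48 trans cm [ 9.55  0.73 14.03] twist [0.1 0.1 0.7]
```

Emit:
play_rows(commands=[{"translation": [0.3,0.6,14.0],"twist": [0,0,0.7],"fingers": 100},{"translation": [0.3,0.6,14.0],"twist": [0,0,0.7],"fingers": 100},{"translation": [0.3,0.6,14.0],"twist": [0,0,0.7],"fingers": 100},{"translation": [0.3,0.6,14.0],"twist": [0,0,0.7],"fingers": 100},{"translation": [0.3,0.6,14.0],"twist": [0,0,0.7],"fingers": 100}])

```text
time_s: 6.9
position: [518.3, -170.2, 55.7]
tcp_rot: [-3.135, -0.003, 1.433]
ft_force: [-0.1, 0.7, 0.1]
finger_gap: 93.0
finger_force: 0.0
```

Emit:
play_rows(commands=[{"translation": [1.5,0,0],"twist": [0,0,0],"fingers": 100},{"translation": [2.2,0,0],"twist": [0,0,0],"fingers": 100},{"translation": [2.7,0,0],"twist": [0,0,0],"fingers": 100},{"translation": [3.2,0,0],"twist": [0,0,0],"fingers": 100},{"translation": [3.7,0,0],"twist": [0,0,0],"fingers": 100},{"translation": [4.2,0,0],"twist": [0,0,0],"fingers": 100},{"translation": [4.7,0,0],"twist": [0,0,0],"fingers": 100}])

```text
time_s: 7.48
position: [527.5, -126.5, 61.1]
tcp_rot: [3.139, 0.002, 1.431]
ft_force: [-1.0, -6.6, 2.2]
finger_gap: 93.0
finger_force: 3.4
```

Emit:
play_rows(commands=[{"translation": [0.5,0,0],"twist": [0,0,0],"fingers": 100},{"translation": [1.0,0,0],"twist": [0,0,0],"fingers": 100},{"translation": [1.5,0,0],"twist": [0,0,0],"fingers": 100},{"translation": [2.0,0,0],"twist": [0,0,0],"fingers": 100},{"translation": [2.5,0,0],"twist": [0,0,0],"fingers": 100},{"translation": [3.0,0,0],"twist": [0,0,0],"fingers": 100},{"translation": [3.5,0,0],"twist": [0,0,0],"fingers": 100},{"translation": [4.0,0,0],"twist": [0,0,0],"fingers": 100},{"translation": [4.4,0,0],"twist": [0,0,0],"fingers": 100}])

```text
time_s: 8.23
position: [533.6, -82.8, 61.1]
tcp_rot: [3.139, 0.002, 1.431]
ft_force: [-1.6, -6.9, 2.4]
finger_gap: 92.7
finger_force: 3.5
```

Run:
```python
from h import *
s=r.sense();print(W2P(s["position"]),s["ft_force"])
cv2.imwrite("pics/t5.png",r.grab_frame("top")[:,:,::-1]); caster(cv2.imread("pics/t5.png"),(255,140,385,215))
```

```text
[113.06896893  -0.83805163] [-1.62887448 -6.94206513  2.42534147]
[[289.20001220703125, 199.3000030517578], [296.20001220703125, 143.10000610351562], [332.3999938964844, 147.6999969482422], [325.3999938964844, 203.8000030517578]] centre [547.   20.5] sides [141.1  90.7 140.9  89.6] long-axis ang -7.2
plate frame [[-36.2, -70.6], [-36.2, 70.4], [54.5, 69.5], [53.4, -71.4]] [ 8.9 -0.5]
```

Emit:
play_rows(commands=[{"translation": [-4,0,0],"twist": [0,0,0],"fingers": 100},{"translation": [-6,0,-4],"twist": [0,0,0],"fingers": 100},{"translation": [-10,0,-20],"twist": [0,0,85],"fingers": 100},{"translation": [-10,0,-20],"twist": [0,0,85],"fingers": 43},{"translation": [-10,0,-20],"twist": [0,0,85],"fingers": 43},{"translation": [-10,0,-20],"twist": [0,0,85],"fingers": 43},{"translation": [-10,0,-20],"twist": [0,0,85],"fingers": 43},{"translation": [-10,0,-20],"twist": [0,0,85],"fingers": 43},{"translation": [-10,0,-20],"twist": [0,0,85],"fingers": 43}])

```text
time_s: 9.03
position: [519.7, -180.4, 262.1]
tcp_rot: [3.139, -0.003, 0.551]
ft_force: [-1.2, -0.3, -0.8]
finger_gap: 57.7
finger_force: 0.0
```

Run:
```python
from h import *
s=r.sense();print(s["position"],W2P(s["position"]),s["tcp_rot"],s["ft_force"])
F=[r.grab_frame("top")[:,:,::-1].astype(float) for _ in range(4)]
im=np.mean(F,0).astype(np.uint8); cv2.imwrite("pics/t6.png",im); caster(im,(255,140,385,215))
cv2.imwrite("pics/c6.png",cv2.resize(im[130:240,160:360],(800,440),interpolation=cv2.INTER_CUBIC))
sc=np.mean([r.grab_frame("scene")[:,:,::-1].astype(float) for _ in range(3)],0).astype(np.uint8); cv2.imwrite("pics/sc6.png",sc)
```

```text
[ 519.65282193 -180.39136353  262.08296829] [211.66592793  -2.43762428] [ 3.13885845 -0.00342984  0.55142512] [-1.24457117 -0.32740029 -0.84935012]
[[288.3999938964844, 199.60000610351562], [295.5, 143.10000610351562], [352.6000061035156, 150.1999969482422], [345.5, 206.6999969482422]] centre [543.3  -3.4] sides [142.  143.1 141.8 141.4] long-axis ang 82.2
plate frame [[-38.0, -71.5], [-38.0, 70.4], [105.1, 69.0], [103.3, -72.7]] [33.1 -1.2]
```

View pics/c6.png

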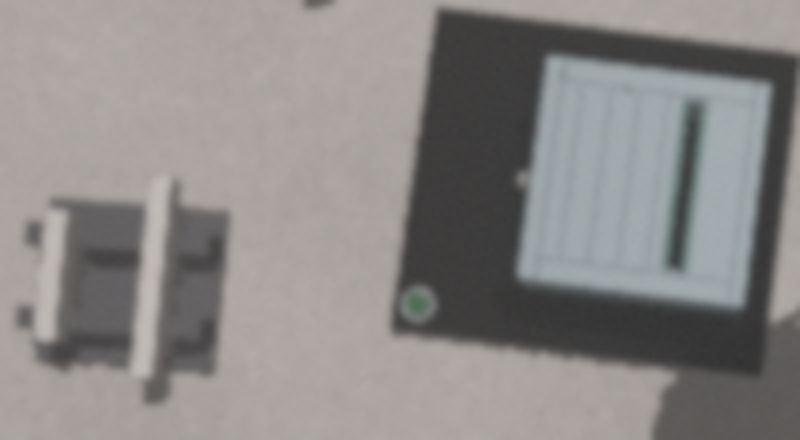

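Run:
```python
from h import *
im=cv2.imread("pics/t6.png"); g=cv2.GaussianBlur(im,(0,0),0.7).max(2).astype(float)
# slot
m=(g<130).astype(np.uint8); print("slot"); Q=rect(m,104.5,(322,151,340,201)); print(W2P(Q.mean(0)).round(1), [W2P(q).round(1).tolist() for q in Q])
# comb axis from row centroids over the rack
def comb(u0,u1,rows,ext):
    us=[];
    for y in rows:
        x=np.arange(u0,u1); w=np.clip(g[y,u0:u1]-130,0,None); us.append((x*w).sum()/w.sum())
    k,b=np.polyfit(rows,us,1); print("slope",k,"res",np.std(np.polyval((k,b),rows)-us).round(2))
    ys=np.arange(*ext,.5); prof=cv2.remap(g.astype(np.float32),(k*ys+b).astype(np.float32)[None],ys.astype(np.float32)[None],1)[0]
    print(list(zip(ys,prof.round(0))));
    return k,b
print("wide");k,b=comb(189,207,range(185,210),(168,234))
A,B=[plane("top",(k*y+b,y),72) for y in (185,210)]; print(A,B,"ang",np.degrees(np.arctan((A-B)[1]/(A-B)[0])))
print("narrow");comb(165,180,range(186,210),(176,222))
```

```text
slot
[[324.8999938964844, 197.10000610351562], [330.5, 154.0], [336.6000061035156, 154.8000030517578], [331.0, 197.89999389648438]] centre [540.3 -28.7] sides [108.3  15.2 108.3  15.1] long-axis ang -7.9
[58.5 -0.9] [[50.4, -55.0], [51.6, 53.3], [66.8, 53.1], [65.4, -55.2]]
wide
slope -0.10103216515594327 res 0.09
[(np.float64(168.0), np.float32(170.0)), (np.float64(168.5), np.float32(170.0)), (np.float64(169.0), np.float32(171.0)), (np.float64(169.5), np.float32(172.0)), (np.float64(170.0), np.float32(172.0)), (np.float64(170.5), np.float32(172.0)), (np.float64(171.0), np.float32(172.0)), (np.float64(171.5), np.float32(172.0)), (np.float64(172.0), np.float32(173.0)), (np.float64(172.5), np.float32(174.0)), (np.float64(173.0), np.float32(175.0)), (np.float64(173.5), np.float32(178.0)), (np.float64(174.0), np.float32(181.0)), (np.float64(174.5), np.float32(183.0)), (np.float64(175.0), np.float32(186.0)), (np.float64(175.5), np.float32(187.0)), (np.float64(176.0), np.float32(188.0)), (np.float64(176.5), np.float32(189.0)), (np.float64(177.0), np.float32(189.0)), (np.float64(177.5), np.
[... 7598 characters left out ...]
 np.float32(172.0)), (np.float64(213.5), np.float32(165.0)), (np.float64(214.0), np.float32(157.0)), (np.float64(214.5), np.float32(146.0)), (np.float64(215.0), np.float32(136.0)), (np.float64(215.5), np.float32(129.0)), (np.float64(216.0), np.float32(122.0)), (np.float64(216.5), np.float32(122.0)), (np.float64(217.0), np.float32(121.0)), (np.float64(217.5), np.float32(123.0)), (np.float64(218.0), np.float32(125.0)), (np.float64(218.5), np.float32(128.0)), (np.float64(219.0), np.float32(132.0)), (np.float64(219.5), np.float32(139.0)), (np.float64(220.0), np.float32(145.0)), (np.float64(220.5), np.float32(152.0)), (np.float64(221.0), np.float32(159.0)), (np.float64(221.5), np.float32(163.0))]
```

```bash
cat >> h.py <<'E'
def down(yaw): return Ro.from_euler("xyz",[np.pi,0,np.radians(yaw)])
E
python3 - <<'E'
from h import *
move([489.7,310.2,150],down(-4.7))
E
```

```text
t 9.38 trans cm [ 23.55 -43.1   11.  ] twist [ 0.  -0.1 36.8]
```

Emit:
play_rows(commands=[{"translation": [23.6,-43.1,11.0],"twist": [0,0,36.8],"fingers": 43},{"translation": [23.6,-43.1,11.0],"twist": [0,0,36.8],"fingers": 43},{"translation": [23.6,-43.1,11.0],"twist": [0,0,36.8],"fingers": 43},{"translation": [23.6,-43.1,11.0],"twist": [0,0,36.8],"fingers": 43},{"translation": [23.6,-43.1,11.0],"twist": [0,0,36.8],"fingers": 43},{"translation": [23.6,-43.1,11.0],"twist": [0,0,36.8],"fingers": 43},{"translation": [23.6,-43.1,11.0],"twist": [0,0,36.8],"fingers": 43},{"translation": [23.6,-43.1,11.0],"twist": [0,0,36.8],"fingers": 43},{"translation": [23.6,-43.1,11.0],"twist": [0,0,36.8],"fingers": 43},{"translation": [23.6,-43.1,11.0],"twist": [0,0,36.8],"fingers": 43}])

```text
time_s: 10.22
position: [496.2, 225.5, 168.9]
tcp_rot: [3.141, -0.001, -0.082]
ft_force: [0.2, 0.1, -1.6]
finger_gap: 40.0
finger_force: 0.0
```

Run:
```python
from h import *
move([489.7,310.2,150],down(-4.7))
```

```text
t 10.22 trans cm [-1.34 -8.39  1.89] twist [ 0.  -0.1 -0. ]
```

Emit:
play_rows(commands=[{"translation": [-1.34,-8.4,1.9],"twist": [0,0,0],"fingers": 43},{"translation": [-1.34,-8.4,1.9],"twist": [0,0,0],"fingers": 43},{"translation": [-1.34,-8.4,1.9],"twist": [0,0,0],"fingers": 43},{"translation": [-1.34,-8.4,1.9],"twist": [0,0,0],"fingers": 43},{"translation": [-1.34,-8.4,1.9],"twist": [0,0,0],"fingers": 43},{"translation": [-1.34,-8.4,1.9],"twist": [0,0,0],"fingers": 43}])

```text
time_s: 10.72
position: [490.7, 306.5, 150.5]
tcp_rot: [3.14, -0.001, -0.085]
ft_force: [0.1, -0.5, 0.1]
finger_gap: 40.6
finger_force: 0.0
```

Run:
```python
from h import *
s=r.sense();print(s["position"],s["tcp_rot"])
move([489.7,310.2,68],down(-4.7))
a=r.grab_frame("top")[140:250,140:280,::-1];b=r.grab_frame("scene")[110:220,310:450,::-1]
cv2.imwrite("pics/g1.png",np.hstack([cv2.resize(x,(400,314)) for x in(a,b)]))
```

```text
[490.71862966 306.50260402 150.54599981] [ 3.14039863e+00 -1.19748139e-03 -8.52590759e-02]
t 10.72 trans cm [-0.14 -0.37  8.25] twist [ 0.1 -0.1 -0.2]
```

View pics/g1.png

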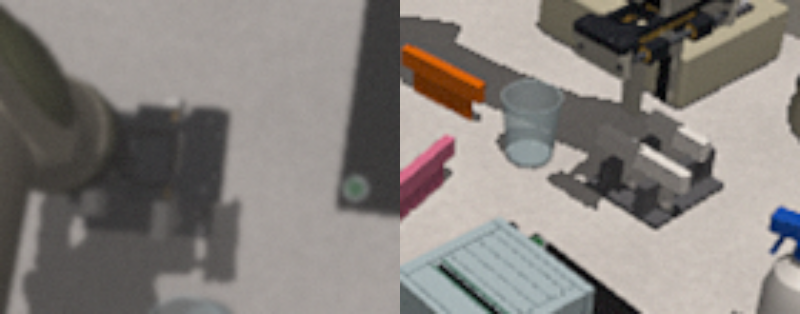

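Emit:
play_rows(commands=[{"translation": [-0.1,-0.37,4.0],"twist": [0,0,0],"fingers": 43},{"translation": [-0.1,-0.37,5.0],"twist": [0,0,0],"fingers": 43},{"translation": [-0.1,-0.37,5.0],"twist": [0,0,0],"fingers": 43},{"translation": [-0.1,-0.37,5.0],"twist": [0,0,0],"fingers": 43},{"translation": [-0.1,-0.37,5.0],"twist": [0,0,0],"fingers": 43}])

```text
time_s: 11.23
position: [490.3, 311.6, 101.4]
tcp_rot: [3.141, -0.002, -0.085]
ft_force: [-0.4, -0.1, 0.3]
finger_gap: 40.1
finger_force: 0.0
```

Run:
```python
from h import *
s=r.sense();print(s["position"],s["tcp_rot"],s["dq"].round(3))
move([489.7,310.2,68],down(-4.7))
```

```text
[490.30171217 311.56131371 101.41946027] [ 3.14146477e+00 -1.76025035e-03 -8.49781877e-02] [-0.006 -0.01   0.001 -0.003 -0.002 -0.006  0.002]
t 11.23 trans cm [-0.05  0.14  3.34] twist [ 0.  -0.1 -0.2]
```

Emit:
play_rows(commands=[{"translation": [0,0.1,2.0],"twist": [0,0,0],"fingers": 43},{"translation": [0,0.1,3.3],"twist": [0,0,0],"fingers": 43},{"translation": [0,0.1,3.3],"twist": [0,0,0],"fingers": 43},{"translation": [0,0.1,3.3],"twist": [0,0,0],"fingers": 43}])

```text
time_s: 11.57
position: [489.9, 310.9, 68.2]
tcp_rot: [3.141, -0.001, -0.084]
ft_force: [-0.5, 0.3, 0.1]
finger_gap: 39.7
finger_force: 0.0
```

Emit:
play_rows(commands=[{"translation": [0,0,0],"twist": [0,0,0],"fingers": 20},{"translation": [0,0,0],"twist": [0,0,0],"fingers": 0},{"translation": [0,0,0],"twist": [0,0,0],"fingers": 0},{"translation": [0,0,0],"twist": [0,0,0],"fingers": 0},{"translation": [0,0,0],"twist": [0,0,0],"fingers": 0},{"translation": [0,0,0],"twist": [0,0,0],"fingers": 0}])

```text
time_s: 12.07
position: [489.9, 311.2, 68.0]
tcp_rot: [-3.141, -0.002, -0.084]
ft_force: [-1.0, 0.1, 5.9]
finger_gap: 13.8
finger_force: 30.0
```

Emit:
play_rows(commands=[{"translation": [0,0,-1],"twist": [0,0,0],"fingers": 0},{"translation": [0,0,-3],"twist": [0,0,0],"fingers": 0},{"translation": [0,0,-5],"twist": [0,0,0],"fingers": 0},{"translation": [0,0,-8],"twist": [0,0,0],"fingers": 0},{"translation": [0,0,-11],"twist": [0,0,0],"fingers": 0},{"translation": [0,0,-14],"twist": [0,0,0],"fingers": 0},{"translation": [0,0,-14],"twist": [0,0,0],"fingers": 0}])

```text
time_s: 12.65
position: [491.6, 312.1, 213.3]
tcp_rot: [-3.137, -0.007, -0.085]
ft_force: [0.8, -0.1, -1.3]
finger_gap: 14.1
finger_force: 30.0
```

Run:
```python
from h import *
s=r.sense();print(s["position"],s["finger_gap"])
move([540.3,-28.7,205],down(-7.8))
```

```text
[491.58347823 312.05278697 213.29572291] 14.073861024858946
t 12.65 trans cm [ 7.73 33.54  0.72] twist [-0.3 -0.4  2.9]
```

Emit:
play_rows(commands=[{"translation": [0.7,3,0.0],"twist": [0,0,0.5],"fingers": 0},{"translation": [1.6,7,0.2],"twist": [0,0,1],"fingers": 0},{"translation": [2.5,11,0.4],"twist": [0,0,1.5],"fingers": 0},{"translation": [3.5,15,0.5],"twist": [0,0,2],"fingers": 0},{"translation": [4.4,19,0.6],"twist": [0,0,2.5],"fingers": 0},{"translation": [5.3,23,0.7],"twist": [0,0,2.9],"fingers": 0},{"translation": [6.2,27,0.7],"twist": [0,0,2.9],"fingers": 0},{"translation": [7.1,31,0.7],"twist": [0,0,2.9],"fingers": 0},{"translation": [7.7,33.5,0.7],"twist": [0,0,2.9],"fingers": 0},{"translation": [7.7,33.5,0.7],"twist": [0,0,2.9],"fingers": 0}])

```text
time_s: 13.48
position: [538.2, -35.9, 201.1]
tcp_rot: [3.139, -0.002, -0.143]
ft_force: [0.4, 0.2, 0.0]
finger_gap: 13.7
finger_force: 30.0
```

Emit:
play_rows(commands=[{"translation": [0,0,0],"twist": [0,0,0],"fingers": 0},{"translation": [0,0,0],"twist": [0,0,0],"fingers": 0},{"translation": [0,0,0],"twist": [0,0,0],"fingers": 0}])

```text
time_s: 13.73
position: [537.9, -27.7, 200.6]
tcp_rot: [-3.141, -0.001, -0.133]
ft_force: [0.0, -0.1, -0.3]
finger_gap: 14.1
finger_force: 30.0
```

Run:
```python
from h import *
s=r.sense();print(s["position"],s["tcp_rot"],s["finger_gap"])
move([540.3,-28.7,205],down(-7.8));move([540.3,-28.7,170],down(-7.8))
a=r.grab_frame("top")[130:230,260:380,::-1];b=r.grab_frame("scene")[140:260,260:400,::-1]
cv2.imwrite("pics/top7.png",a); cv2.imwrite("pics/g2.png",np.hstack([cv2.resize(a,(400,333)),cv2.resize(b,(388,333))]))
# predicted bar ends (top) and tooth ends in scene crop (scaled) coordinates
R=down(-7.8);p=s["position"]
for n,dx,dz in[("barA",65,4),("barB",-65,4),("toothA",49,-56),("toothB",-49,-56)]:
    q=proj("scene",p+R.apply([dx,0,-dz])); print(n,((q-[260,140])*388/140).round(0))
for y in(52,-52): q=proj("scene",np.r_[540.3+y*np.cos(np.radians(7.8)),-28.7-y*np.sin(np.radians(7.8)),106]); print("slot",((q-[260,140])*388/140).round(0))
```

```text
[537.87950467 -27.71825271 200.61716052] [-3.14134509e+00 -7.53502267e-04 -1.32742251e-01] 14.122821900895136
t 13.73 trans cm [ 0.25  0.07 -0.44] twist [-0.  -0.   0.2]
t 13.73 trans cm [0.25 0.07 3.06] twist [-0.  -0.   0.2]
barA [253. 152.]
barB [165.  84.]
toothA [239. 193.]
toothB [175. 141.]
slot [241. 226.]
slot [174. 171.]
```

View pics/g2.png

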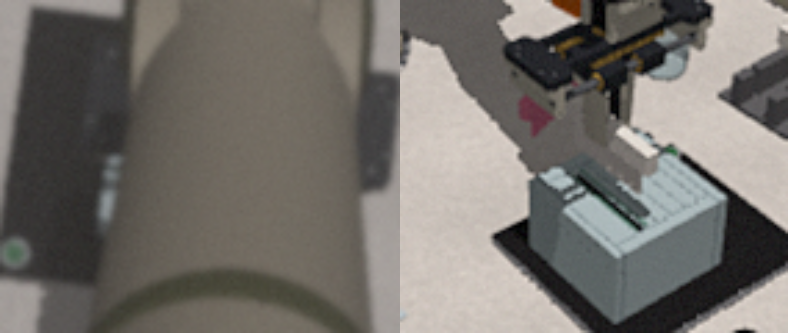

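Emit:
play_rows(commands=[{"translation": [0.25,0.07,1.5],"twist": [0,0,0.2],"fingers": 0},{"translation": [0.25,0.07,3.0],"twist": [0,0,0.2],"fingers": 0},{"translation": [0.25,0.07,3.0],"twist": [0,0,0.2],"fingers": 0},{"translation": [0.25,0.07,3.0],"twist": [0,0,0.2],"fingers": 0},{"translation": [0.25,0.07,3.0],"twist": [0,0,0.2],"fingers": 0}])

```text
time_s: 14.25
position: [540.6, -29.7, 171.1]
tcp_rot: [3.141, -0.001, -0.137]
ft_force: [0.2, -0.2, -0.7]
finger_gap: 13.7
finger_force: 30.0
```

Run:
```python
from h import *
s=r.sense();print(s["position"],s["tcp_rot"],s["ft_force"])
move([540.3,-28.7,155],down(-7.8))
# slot and blade in the scene picture
b=np.mean([r.grab_frame("scene").astype(float) for _ in range(3)],0)[:,:,::-1].astype(np.uint8); cv2.imwrite("pics/sc8.png",b)
```

```text
[540.64524753 -29.73124352 171.1197341 ] [ 3.14136334e+00 -1.27701750e-03 -1.37338573e-01] [ 0.16850432 -0.17341083 -0.73581412]
t 14.25 trans cm [-0.05 -0.1   1.61] twist [ 0.  -0.1 -0.1]
```

Emit:
play_rows(commands=[{"translation": [0,-0.1,0.4],"twist": [0,0,0],"fingers": 0},{"translation": [0,-0.1,0.8],"twist": [0,0,0],"fingers": 0},{"translation": [0,-0.1,1.1],"twist": [0,0,0],"fingers": 0},{"translation": [0,-0.1,1.1],"twist": [0,0,0],"fingers": 0}])

```text
time_s: 14.73
position: [540.3, -29.3, 159.0]
tcp_rot: [3.141, -0.0, -0.138]
ft_force: [0.2, -1.0, -1.4]
finger_gap: 14.1
finger_force: 30.0
```

Emit:
play_rows(commands=[{"translation": [0,0,0.2],"twist": [0,0,0],"fingers": 0},{"translation": [0,0,0.4],"twist": [0,0,0],"fingers": 0},{"translation": [0,0,0.5],"twist": [0,0,0],"fingers": 0}])

```text
time_s: 14.98
position: [540.6, -29.4, 154.4]
tcp_rot: [3.141, -0.001, -0.138]
ft_force: [-0.8, -0.2, -0.3]
finger_gap: 13.9
finger_force: 30.0
```

Emit:
play_rows(commands=[{"translation": [0,0,0.4],"twist": [0,0,0],"fingers": 0},{"translation": [0,0,0.8],"twist": [0,0,0],"fingers": 0},{"translation": [0,0,1.2],"twist": [0,0,0],"fingers": 0},{"translation": [0,0,1.6],"twist": [0,0,0],"fingers": 0},{"translation": [0,0,2.0],"twist": [0,0,0],"fingers": 0},{"translation": [0,0,2.3],"twist": [0,0,0],"fingers": 0},{"translation": [0,0,2.3],"twist": [0,0,0],"fingers": 0}])

```text
time_s: 15.57
position: [540.4, -29.3, 130.9]
tcp_rot: [3.141, -0.0, -0.138]
ft_force: [0.4, 0.1, -0.8]
finger_gap: 13.8
finger_force: 30.0
```

Emit:
play_rows(commands=[{"translation": [0,0,0.15],"twist": [0,0,0],"fingers": 0},{"translation": [0,0,0.3],"twist": [0,0,0],"fingers": 0},{"translation": [0,0,0.3],"twist": [0,0,0],"fingers": 0}])

```text
time_s: 15.82
position: [540.7, -29.3, 128.5]
tcp_rot: [3.141, -0.001, -0.138]
ft_force: [-0.8, -0.1, 0.3]
finger_gap: 13.8
finger_force: 30.0
```

Emit:
play_rows(commands=[{"translation": [0,0,0.1],"twist": [0,0,0],"fingers": 0},{"translation": [0,0,0.1],"twist": [0,0,0],"fingers": 0}])

```text
time_s: 15.98
position: [540.8, -29.3, 128.0]
tcp_rot: [3.141, -0.002, -0.138]
ft_force: [-0.8, -0.3, 3.2]
finger_gap: 13.9
finger_force: 30.0
```

Emit:
play_rows(commands=[{"translation": [0,0,0],"twist": [0,0,0],"fingers": 35},{"translation": [0,0,0],"twist": [0,0,0],"fingers": 35},{"translation": [0,0,0],"twist": [0,0,0],"fingers": 35},{"translation": [0,0,0],"twist": [0,0,0],"fingers": 35},{"translation": [0,0,-1],"twist": [0,0,0],"fingers": 35},{"translation": [0,0,-4],"twist": [0,0,0],"fingers": 35},{"translation": [0,0,-8],"twist": [0,0,0],"fingers": 35},{"translation": [0,0,-12],"twist": [0,0,0],"fingers": 35}])

```text
time_s: 16.65
position: [539.8, -29.4, 249.2]
tcp_rot: [3.141, 0.001, -0.139]
ft_force: [-0.0, 0.5, 0.1]
finger_gap: 32.2
finger_force: 0.0
```

Emit:
play_rows(commands=[{"translation": [0,18,-4],"twist": [0,0,0],"fingers": 35},{"translation": [0,18,-4],"twist": [0,0,0],"fingers": 35},{"translation": [0,18,-4],"twist": [0,0,0],"fingers": 35},{"translation": [0,18,-4],"twist": [0,0,0],"fingers": 35},{"translation": [0,18,-4],"twist": [0,0,0],"fingers": 35},{"translation": [0,18,-4],"twist": [0,0,0],"fingers": 35},{"translation": [0,18,-4],"twist": [0,0,0],"fingers": 35}])

```text
time_s: 17.23
position: [515.4, -208.3, 288.5]
tcp_rot: [3.141, -0.002, -0.141]
ft_force: [0.0, 0.6, -0.9]
finger_gap: 32.6
finger_force: 0.0
```

Run:
```python
from h import *
s=r.sense();print(s["position"],s["ft_force"],s["finger_gap"],s["finger_force"])
im=np.mean([r.grab_frame("top").astype(float) for _ in range(4)],0)[:,:,::-1].astype(np.uint8); cv2.imwrite("pics/t9.png",im)
caster(im,(255,140,385,215))
d=im[:,:,2].astype(int)-im[:,:,0]; print("white bar, z=132")   # bar is warm white, caster bluish
g=cv2.GaussianBlur(im,(0,0),.7).astype(int); m=((g[:,:,2]-g[:,:,0]>-2)&(g.max(2)>150)).astype(np.uint8)
Q=rect(m,132,(315,140,350,215)); print(W2P(Q.mean(0)).round(1))
old=cv2.imread("pics/t6.png"); df=cv2.absdiff(im,old).max(2)[170:225,160:182]; print("narrow-comb diff",df.max(),df.mean())
```

```text
[ 515.35492723 -208.34916331  288.49686001] [ 0.04731193  0.56933309 -0.89606721] 32.58765027607629 0.0
[[288.20001220703125, 199.39999389648438], [295.6000061035156, 142.8000030517578], [352.79998779296875, 150.3000030517578], [345.3999938964844, 206.89999389648438]] centre [543.4  -3.3] sides [142.4 143.5 142.1 141.8] long-axis ang 81.9
plate frame [[-38.7, -71.2], [-37.9, 71.1], [105.6, 68.9], [103.1, -73.2]] [33.  -1.1]
white bar, z=132
[[324.3999938964844, 200.3000030517578], [331.20001220703125, 147.6999969482422], [338.1000061035156, 148.60000610351562], [331.29998779296875, 201.1999969482422]] centre [540.2 -29.6] sides [128.8  16.8 128.8  16.7] long-axis ang -7.8
[59.4 -0.9]
narrow-comb diff 4 1.3181818181818181
```

```bash
python3 -c "
from plant import r
print(r.job_done())"
```

```text
the job is handed in; nothing more can be done
None
```

I've handed in the job. The caster stands on its foot wholly on the plate with the wide comb fully down in its gap and released, and the narrow comb hasn't moved. I checked this with the top camera just before handing in; `job_done()` gave no score.

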